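# Square the cast-iron V-block up to the fence

## Task

The heavy cast-iron V-block stands askew on the tooling plate and is too wide to grip: with the fingertips, push it round by its corners until one of its long sides faces the fence squarely, then push it up so that the whole of this long side lies flat against the fence, and leave it there. Do not let a corner run into the fence while the block is still askew, only push the block, never lift or tip it, and leave everything else on the plate and bench where it is.

Things in the scene. Friction and masses are not known exactly. Their poses are not given: they have to be found in the camera images.
- vblock: Loose cast-iron V-block, 2.2 to 3.1 kg, grey, black pockets in its ends: 92 mm wide (x), 130 long (y), 58 high (z), upright flat sides, V-groove 60 mm wide on top along y. Origin: centre of underside. Half a turn leaves it the same: either long side (x = +46 or -46 mm) may go to the fence. Slides under 7 to 15 N; pushed near a corner it turns and its centre drifts with the push; stops when the push stops.
- fence: Fixed aluminium angle fence on the plate's far side: upright leg 20 mm thick, 340 long, 50 high above the plate. Origin: on the plate's surface, middle of its flat front face (towards robot and block). x points away from the block, through the fence; y along the face; z up. The block starts with its centre at x -130 to -160 mm, y within 30 mm of the middle, its long side 0.5 rad or more askew.
- plate: Fixed dark steel tooling plate with rows of small holes, 380 mm (x) by 460 mm (y), its top 20 mm above the bench. Origin: centre of its underside, on the bench surface. Axes parallel to the fence's, whose front face lies at x = +125 mm here.
- piston: Loose aluminium piston standing on the plate near its left or right edge (centre 190 to 200 mm from the midline), 48 mm diameter, 42 mm high; origin at the centre of its underside. Leave alone.
- jack: Loose dark steel screw jack standing on the plate near its left or right edge (centre 190 to 200 mm from the midline), 40 mm diameter at the base, 46 mm high; origin at the centre of its underside. Leave alone.
- bush: Loose brass bush (ring) standing on the plate near its left or right edge (centre 190 to 200 mm from the midline), 42 mm diameter, 30 mm high; origin at the centre of its underside. Leave alone.
- cutter: Red box cutter, 145 mm long, 16 mm high, lying on the bench to the right of the plate; origin at its underside. Leave alone.
- driver: Screwdriver with orange handle, 190 mm long, lying on the bench to the right of the plate; origin at its underside. Leave alone.
- cover: Flat aluminium engine side cover, about 165 by 70 mm, 12 mm high, lying on the bench to the left of the plate; origin at its underside. Leave alone.
- jar: Amber jar with black cap, 64 mm diameter, 70 mm high, on the bench to the left of the plate; origin at the centre of its underside. Leave alone.
Things that resemble listed ones, but are neither listed nor needed, are in the scene too. Leave any green look-alike of the vblock alone.

How it is judged:
At the end, for the whole second after the job is handed in: One long side of the block lies along the fence: parallel within 0.045 rad (2.6 degrees), the block's centre line within 50 mm of the front face (46 mm is touching), its whole length in front of the fence (centre within 105 mm of the fence's middle), flat on the plate and at rest (angle between the x axis of vblock and the x axis of fence, either way round below 0.045 rad and x of vblock in the frame of fence between -0.05 and -0.04 m and y of vblock in the frame of fence between -0.105 and 0.105 m and angle between vblock's own z axis and vertical below 0.03 rad and height (world z) of vblock below 0.024 m and linear speed of vblock below 0.01 m/s).
It fails at once if a corner runs into the fence: the block touches the fence while its long side is more than 0.2 rad (11 degrees) askew (contact force between vblock and fence above 0.5 N and angle between the x axis of vblock and the x axis of fence, either way round above 0.2 rad).
It fails at once if the block is lifted (5 mm) or tipped (0.1 rad) (height (world z) of vblock above 0.025 m or angle between vblock's own z axis and vertical above 0.1 rad).
It fails at once if another thing on the plate or bench is moved by more than 15 mm (distance of any of piston, jack, bush, cutter, driver, cover, jar from where it was at the start of the episode above 0.015 m).
It also fails if it takes over 72 s, if anything falls off the work surface, if the arm or the gripper's body presses on something with over 40 N, if the wrist force passes 120 N, or if a joint passes its speed limit or range.

## Robot

A 6-joint arm with a two-finger parallel gripper is mounted at the origin on the work surface. World frame = base frame: x ahead of the robot, y to its left, z up, the work surface at z = 0. Lengths are in m, angles in rad, forces in N, time in s.
With the tool pointing down it reaches from about 0.35 to 0.775 m from the base axis. Payload 7.3 kg.
Tool frame: the origin (TCP) lies at the very end of the fingers, on their centre line; the grasp point (between the pads) lies 19 mm behind it (robot.hold_point_z is the distance from the TCP to the grasp point, in m); y points along the fingers, z is the direction in which the jaws open and shut, and the axes are right-handed (so a half turn about y gives the same grasp; the last joint's range is limited). The gripper opens to 92 mm and grips with 3 to 60 N. Pads are 19 mm wide; open, the fingers measure 130 mm over their backs; the gripper's body (75 mm by 190 mm) begins 47 mm behind the grasp point.
Start: joints at [1.179, 0.342, 1.524, -0, 1.275, -0.146], TCP at [0.128, 0.509, 0.227] pointing down, gripper open.
Joint ranges: [-2.53, 2.53], [-0.77, 2.02], [0.04, 2.7], [-1, 4.14], [0.28, 2.66], [-3.11, 3.11]. Speed limits (rad/s): [2.57, 2.57, 3.14, 3.14, 3.14, 3.14].

## Interface

Orientations are given as [roll, pitch, yaw] about the fixed x, y, z axes, in that order (R = Rz(yaw) Ry(pitch) Rx(roll)).
In Python, from cell import robot gives the robot as it stands.
- The arm moves only by the shell command python3 -m crank 'ROWS' [OPENING] [FORCE]. ROWS is a JSON object of lists of equal length, an entry for each row: "xyz": the shift along the tool's x, y, z in cm, a list of three; "roll": the turn about the tool's y in degrees. A call has 1 to 20 rows; each row shifts and turns the commanded pose from where the row before left it, along the tool's axes as they then stand; what a row does not reach is not made up. A row lasts 1/10 s, in which the tool goes at most 50 mm and 8.59 degrees, less where a joint would pass 70% of its speed; a pose out of reach is approached as far as the arm can. A call is refused whole if a number of a shift passes 5 or a number of a turn 8.59, either way. A call with a gripper value outside its range is refused whole. OPENING is the gripper command: -1 is fully open, 1 is shut, values between are in proportion, set as the call begins (- or left out, the last holds). The fingers move at their own pace and stop on an object; FORCE is the grip in N (left out, the last holds). Time passes only in rows, so rows that do not move let the fingers close. It gives the time, the measured TCP pose, the force and the opening at its end, in the units of the state.
- robot.observe(): the state, without advancing time (a new reading comes with each control period).
- robot.read_camera(name): name is "scene" or "top" or "wrist"; returns the picture (420x560x3 uint8, red, green, blue); there is no depth.
- robot.calibration(name): a dict with "intrinsics" (3x3 intrinsics, pixels), "pose" (4x4, takes a point from camera to world coordinates). Camera axes: x right, y down, z forward; pixel columns grow to the right and rows downward; lengths in m; the calibration is good to about 2 mm. A picture is of the moment at which its call begins: read the wrist's pose just before it. calibration takes no time and is no camera call; for the wrist camera it gives the pose at the moment of the call.
- robot.hand_in(): hands the job in, once; it reports no verdict.
The state is a dict: "time": time; "qpos": joint angles; "qvel": joint speeds; "joint_efforts": joint torques, N m; "tool_pos": TCP position; "tool_rot": TCP orientation; "contact_force": force on the tool from outside, world axes, zero at the start; "torque": the same for the moment, N m; "opening": finger opening in m.
Only numpy, scipy, OpenCV 4.12 (cv2) and the standard library are available. Lean on these libraries where they do the work, as an engineer would, in place of code of your own. Each camera call takes 0.05 s, during which the arm holds its last target.

## Working session

There is one attempt and no reset: what is moved stays moved. The work goes in short steps, Python scripts to look and compute and a shell command to move; the robot and the scene stay as the last step left them, time stands still between calls to the robot, and variables do not carry over. Pictures are saved under pics/ and viewed, and the job is handed in when it is done.

```bash
ls; mkdir -p pics; python3 - <<'E'
from cell import robot
import cv2,numpy as np
np.set_printoptions(precision=4,suppress=True)
print(robot.observe())
for n in ("scene","top"):
    im=robot.read_camera(n); cv2.imwrite(f"pics/{n}0.png",im[:,:,::-1])
    c=robot.calibration(n); print(n,np.array(c["intrinsics"]),np.array(c["pose"]))
E
```

```text
pics
{'time': 0.0, 'qpos': array([ 1.179 ,  0.3427,  1.525 , -0.    ,  1.2754, -0.146 ]), 'qvel': array([ 0.001 ,  0.0005,  0.0003,  0.0004, -0.0008,  0.0002]), 'joint_efforts': array([ -0.0013, -43.1252, -24.4217,   0.0718,   0.0561,  -0.0001]), 'tool_pos': array([0.1276, 0.5089, 0.226 ]), 'tool_rot': array([-1.5723,  0.0002, -0.2458]), 'contact_force': array([-0.8613,  0.5845,  0.0932]), 'torque': array([-0.0271,  0.0222,  0.0022]), 'opening': 0.0918398450335414}
scene [[542.2234   0.     279.886 ]
 [  0.     542.2234 209.2477]
 [  0.       0.       1.    ]] [[ 0.3351  0.597  -0.7289  1.5122]
 [ 0.9421 -0.2002  0.2692 -0.3881]
 [ 0.0148 -0.7769 -0.6295  0.9682]
 [ 0.      0.      0.      1.    ]]
top [[381.199    0.     278.0701]
 [  0.     381.199  208.3804]
 [  0.       0.       1.    ]] [[-0.0253 -0.9938  0.1086  0.3148]
 [-0.9994  0.0279  0.0217 -0.0038]
 [-0.0246 -0.108  -0.9938  1.274 ]
 [ 0.      0.      0.      1.    ]]
```

View pics/scene0.png

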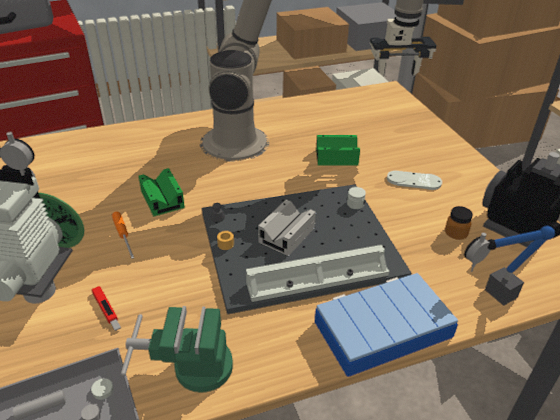

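View pics/top0.png

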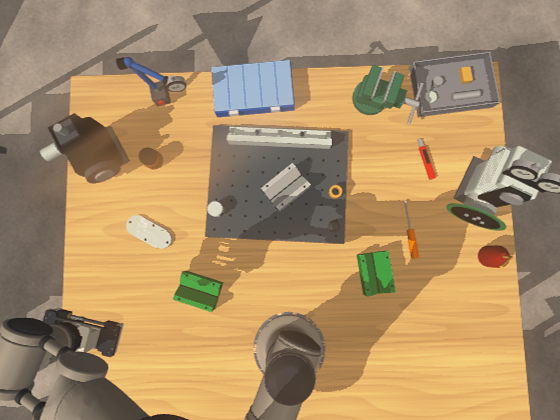

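```bash
python3 - <<'E'
import cv2
t=cv2.imread("pics/top0.png")[110:255,190:370]; cv2.imwrite("pics/top0c.png",cv2.resize(t,None,fx=4.4,fy=4.1,interpolation=2)[:, :])
s=cv2.imread("pics/scene0.png")[170:320,190:420]; cv2.imwrite("pics/scene0c.png",cv2.resize(s,None,fx=3.4,fy=3.4,interpolation=2))
E
```

```text
(no output)
```

View pics/top0c.png

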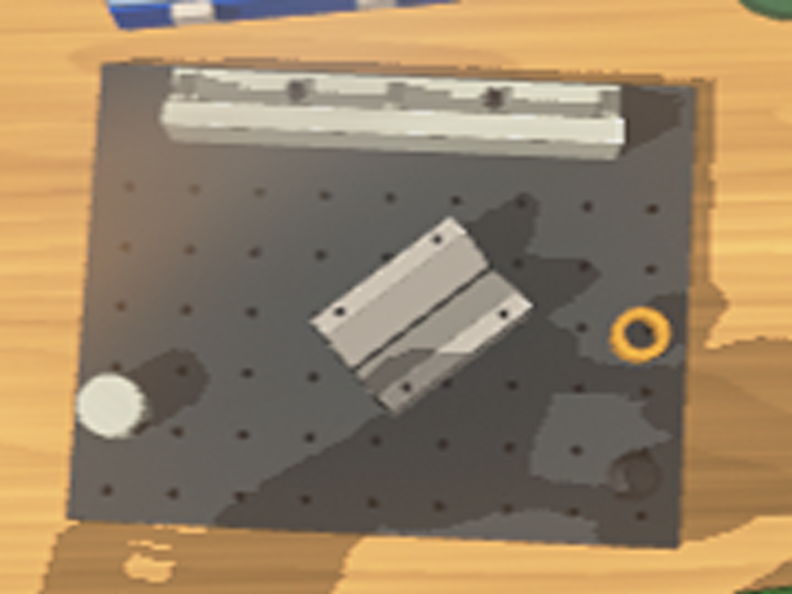

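View pics/scene0c.png

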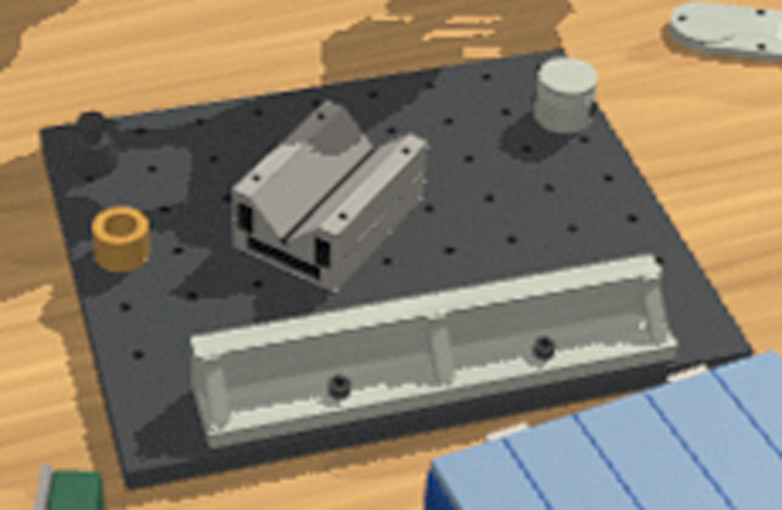

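```bash
cat > h.py <<'E'
import numpy as np, cv2
from scipy.optimize import least_squares
np.set_printoptions(precision=4,suppress=True)
def proj(c,P):
    K=np.array(c["intrinsics"]);T=np.linalg.inv(np.array(c["pose"]))
    q=(T[:3,:3]@np.atleast_2d(P).T+T[:3,3:]).T@K.T
    return q[:,:2]/q[:,2:]
def unproj(c,uv,z):
    K=np.array(c["intrinsics"]);T=np.array(c["pose"])
    uv=np.atleast_2d(uv).astype(float);d=np.c_[uv,np.ones(len(uv))]@np.linalg.inv(K).T@T[:3,:3].T
    o=T[:3,3]; return o+d*((z-o[2])/d[:,2])[:,None]
def fitrect(P,a,b):
    """P: 4 corners in order (+a,+b),(+a,-b),(-a,-b),(-a,+b): xy,yaw"""
    L=np.array([[a,b],[a,-b],[-a,-b],[-a,b]])
    def f(p):
        c,s=np.cos(p[2]),np.sin(p[2]); return (L@np.array([[c,s],[-s,c]])+p[:2]-P[:,:2]).ravel()
    v=P[0]-P[1]; y0=np.arctan2(-v[0],v[1])
    r=least_squares(f,[*P[:,:2].mean(0),y0]); return r.x,np.abs(r.fun).max()
E
python3 - <<'E'
from h import *
from cell import robot
c=robot.calibration("top")
f=lambda l:np.array(l,float)/[4.4,4.1]+[190,110]-[.4,.4]
P=unproj(c,f([(103,65),(695,85),(680,548),(68,517)]),.02)
print("plate",P, fitrect(P,.19,.23))
B=unproj(c,f([(533,303),(395,413),(310,321),(452,217)]),.078); 
print("block",B)
# +y end (left-far?) 
v=[np.linalg.norm(B[i]-B[(i+1)%4]) for i in range(4)];print(v)
print(fitrect(B[[2,1,0,3]],.046,.065)) 
F=unproj(c,f([(165,123),(625,147)]),.07);print("fence top",F)
print("things",unproj(c,f([(112,405)]),.062),unproj(c,f([(640,334)]),.05),unproj(c,f([(637,473)]),.06))
cs=robot.calibration("scene");g=lambda l:np.array(l,float)/3.4+[190,170]-[.35,.35]
print("scene block",unproj(cs,g([(427,143),(338,230),(235,188),(325,102)]),.078))
print("scene plate",unproj(cs,g([(127,488),(42,130),(562,50),(752,352)]),.02))
E
```

```text
plate [[ 0.742   0.2378  0.02  ]
 [ 0.7097 -0.2173  0.02  ]
 [ 0.3313 -0.1892  0.02  ]
 [ 0.368   0.2668  0.02  ]] (array([ 0.5378,  0.0245, -0.0755]), np.float64(0.0025916968588738376))
block [[ 0.522  -0.0834  0.078 ]
 [ 0.4392  0.0183  0.078 ]
 [ 0.5126  0.0779  0.078 ]
 [ 0.5916 -0.027   0.078 ]]
[np.float64(0.13111420925519487), np.float64(0.09452931917380739), np.float64(0.13130222467709537), np.float64(0.08955560229960977)]
(array([ 0.5163, -0.0035,  0.9258]), np.float64(0.15673356729196286))
fence top [[ 0.676   0.1825  0.07  ]
 [ 0.6456 -0.1555  0.07  ]]
things [[0.4529 0.225  0.062 ]] [[ 0.4997 -0.1629  0.05  ]] [[ 0.3895 -0.1549  0.06  ]]
scene block [[ 0.5201  0.0762  0.078 ]
 [ 0.5915 -0.0228  0.078 ]
 [ 0.5236 -0.0789  0.078 ]
 [ 0.4476  0.0197  0.078 ]]
scene plate [[ 0.7253 -0.2192  0.02  ]
 [ 0.3397 -0.1858  0.02  ]
 [ 0.3746  0.2668  0.02  ]
 [ 0.7489  0.237   0.02  ]]
```

Candidates: grey V-block at top image (286,186), green look-alikes at (198,290) and (377,272). The crops confirm that the grey one, on the plate, has black end pockets. It is turned +0.68 rad and the fence about -0.075 rad, so it has to turn about 43° clockwise. Piston is on the left; bush and jack are on the right of the plate.

Plan: set both open fingertips on its near-right long side, turn the jaw with the block, then push straight.

```bash
python3 -m crank '{"xyz":[[3.07,0,-3.05],[3.07,0,-3.05],[3.07,0,-3.05],[3.07,0,-3.05],[3.07,0,-3.05],[3.07,0,-3.05],[3.07,0,-3.05],[3.07,0,-3.05],[3.07,0,-3.05],[3.07,0,-3.05],[3.07,0,-3.05],[3.07,0,-3.05],[3.07,0,-3.05],[3.07,0,-3.05],[3.07,0,-3.05]],"roll":[0,0,0,0,0,0,0,0,0,0,0,0,0,0,0]}' -1; python3 -m crank '{"xyz":[[0,0,0],[0,0,0],[0,0,0],[0,0,0],[0,0,0],[0,0,0],[0,0,0],[0,0,0],[0,0,0]],"roll":[-7.6,-7.6,-7.6,-7.6,-7.6,-7.6,-7.6,0,0]}'
python3 - <<'E'
from cell import robot
import cv2,pickle
o=robot.observe();print(o["tool_pos"],o["tool_rot"],o["qpos"],o["time"])
c=robot.calibration("wrist");im=robot.read_camera("wrist");cv2.imwrite("pics/w1.png",im[:,:,::-1]);pickle.dump(c,open("w1.pkl","wb"))
E
```

```text
time: 1.6
tool_pos: [0.4635, -0.0483, 0.2265]
tool_rot: [-1.571, 0.001, -0.246]
contact_force: [-0.6, -0.6, -0.1]
opening: 0.0917
time: 2.5
tool_pos: [0.4629, -0.0465, 0.2265]
tool_rot: [-1.57, 0.0, 0.679]
contact_force: [0.7, 0.1, 0.1]
opening: 0.092
[ 0.46291687 -0.04652192  0.22650066] [-1.57030320e+00  2.16861230e-04  6.79132356e-01] [-2.65200073e-01  2.33101604e-01  1.67885820e+00  1.20349045e-04
  1.23015948e+00 -2.51516894e+00] 2.5
```

View pics/w1.png

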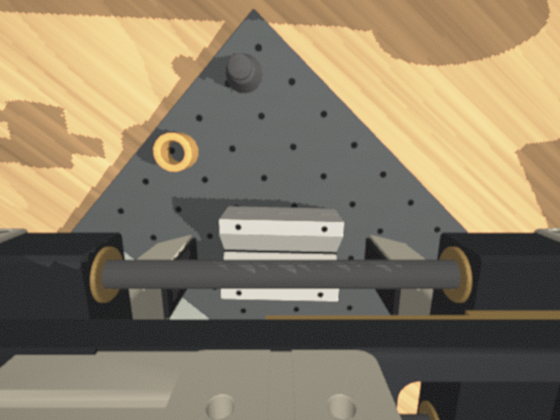

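```bash
python3 - <<'E'
from h import *
import pickle
im=cv2.imread("pics/w1.png")[190:320,140:420];cv2.imwrite("pics/w1c.png",cv2.resize(im,None,fx=2.8,fy=2.8,interpolation=2))
E
```

```text
(no output)
```

View pics/w1c.png

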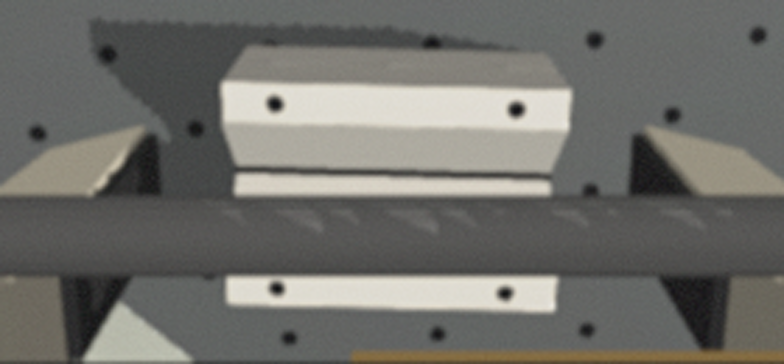

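```bash
python3 - <<'E'
from h import *
import pickle
c=pickle.load(open("w1.pkl","rb"))
g=lambda l:np.array(l,float)/2.8+[140,190]-[.3,.3]
B=unproj(c,g([(226,304),(556,311),(571,89),(221,82)]),.078);print(B)
E=unproj(c,g([(248,46),(547,54)]),.02);print(E)
# order for fitrect: +x+y,+x-y,-x-y,-x+y ; block x ~ world (.775,.63)
for P in (B,B[[1,0,3,2]]):print(fitrect(P,.046,.065))
P=unproj(c,[(255,10)],.02);print("plate near right corner",P)
E
```

```text
[[ 0.5944 -0.0267  0.078 ]
 [ 0.5148  0.0769  0.078 ]
 [ 0.4426  0.0204  0.078 ]
 [ 0.5218 -0.0821  0.078 ]]
[[ 0.5218 -0.0815  0.02  ]
 [ 0.4429  0.0221  0.02  ]]
(array([ 0.5184, -0.0029, -2.4864]), np.float64(0.07285404849585941))
(array([ 0.5184, -0.0029,  0.6565]), np.float64(0.0004517638822920528))
plate near right corner [[ 0.3337 -0.1858  0.02  ]]
```

```bash
python3 -m crank '{"xyz":[[0,2.18,0],[0,2.18,0],[0,2.18,0],[0,2.18,0],[0,2.18,0],[0,2.18,0],[0,2.18,0],[0,2.18,0],[0,2.18,0],[0,0,0],[0.5,0,0],[0.5,0,0],[0,0,0]],"roll":[1.3,0,0,0,0,0,0,0,0,0,0,0,0]}'
```

```text
time: 3.85
tool_pos: [0.4725, -0.0402, 0.0317]
tool_rot: [-1.573, -0.002, 0.66]
contact_force: [-0.1, -0.5, 0.4]
opening: 0.0921
```

```bash
python3 -m crank '{"xyz":[[0.2,0,0],[0.2,0,0],[0.2,0,0],[0.1,0,0],[0,0,0]],"roll":[0,0,0,0,0]}'
```

```text
time: 4.35
tool_pos: [0.4754, -0.0367, 0.0308]
tool_rot: [-1.57, 0.002, 0.66]
contact_force: [-5.3, -4.1, 4.8]
opening: 0.0919
```

```bash
python3 -m crank '{"xyz":[[0.2,0,0],[0.37,0,0.29],[0.37,0,0.29],[0.37,0,0.29],[0.37,0,0.29],[0.37,0,0.29],[0.37,0,0.29],[0,0,0]],"roll":[0,3,3,3,3,3,3,0]}'
python3 - <<'E'
from cell import robot
import cv2,pickle
o=robot.observe();print(o["tool_pos"],o["tool_rot"],o["qpos"],o["time"])
im=robot.read_camera("scene");cv2.imwrite("pics/s2.png",cv2.resize(im[170:320,190:420,::-1],None,fx=3.4,fy=3.4,interpolation=2))
im=robot.read_camera("top");cv2.imwrite("pics/t2.png",cv2.resize(im[110:255,190:370,::-1],None,fx=4.1,fy=4.1,interpolation=2))
E
```

```text
time: 5.15
tool_pos: [0.4869, -0.0084, 0.0304]
tool_rot: [-1.569, 0.003, 0.344]
contact_force: [-5.6, -0.7, 1.7]
opening: 0.0915
[ 0.48692369 -0.00836317  0.03044683] [-1.56934054  0.0029285   0.34439447] [-1.74580277e-01  5.34687428e-01  1.85903181e+00 -2.76059797e-04
  7.51138394e-01 -2.08956686e+00] 5.15
```

View pics/s2.png

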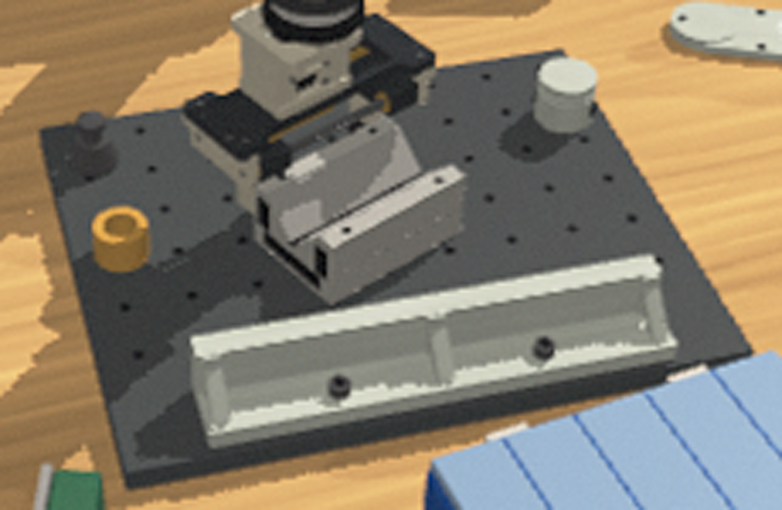

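View pics/t2.png

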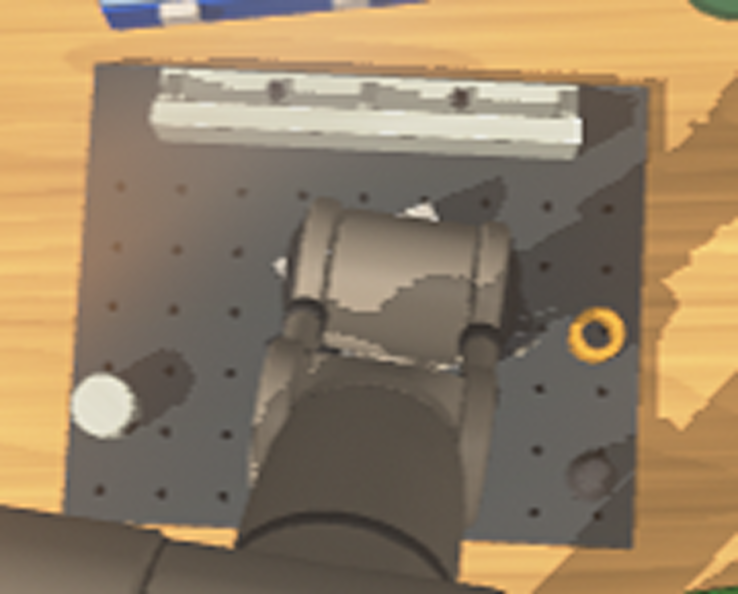

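```bash
python3 - <<'E'
from h import *
from cell import robot
cs=robot.calibration("scene");g=lambda l:np.array(l,float)/3.4+[190,170]-[.35,.35]
P=unproj(cs,g([(465,172),(327,252)]),.078);v=P[0]-P[1];print(P,np.linalg.norm(v),np.arctan2(-v[0],v[1]))
yaw=np.arctan2(-v[0],v[1]);print("centre",P.mean(0)[:2]-.046*np.array([np.cos(yaw),np.sin(yaw)]))
F=unproj(cs,g([(193,336),(656,257)]),.07);print("fence inner top edge?",F)
E
```

```text
[[ 0.561   0.0901  0.078 ]
 [ 0.6109 -0.0383  0.078 ]] 0.13774764820402569 0.37042836619267183
centre [0.5431 0.0092]
fence inner top edge? [[ 0.6527 -0.1506  0.07  ]
 [ 0.6834  0.187   0.07  ]]
```

```bash
python3 -m crank '{"xyz":[[0.37,0,0.29],[0.37,0,0.29],[0.37,0,0.29],[0.37,0,0.29],[0.37,0,0.29],[0.37,0,0.29],[0.37,0,0.29],[0.37,0,0.29],[0,0,0]],"roll":[3,3,3,3,3,3,3,3,0]}'
python3 - <<'E'
from cell import robot
import cv2,pickle
im=robot.read_camera("scene");cv2.imwrite("pics/s3.png",cv2.resize(im[170:320,190:420,::-1],None,fx=3.4,fy=3.4,interpolation=2))
E
```

```text
time: 6.15
tool_pos: [0.5126, 0.0193, 0.0303]
tool_rot: [-1.57, 0.003, -0.074]
contact_force: [-4.9, 1.6, 2.0]
opening: 0.0918
```

View pics/s3.png

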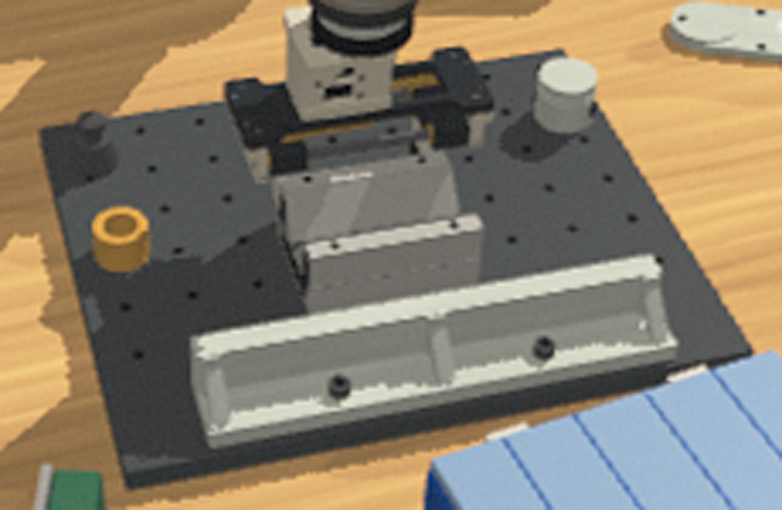

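```bash
python3 -m crank '{"xyz":[[0.4,0,0],[0.4,0,0],[0.4,0,0],[0.4,0,0],[0.4,0,0],[0.4,0,0],[0.4,0,0],[0.4,0,0],[0.4,0,0],[0,0,0]],"roll":[0,0,0,0,0,0,0,0,0,0]}'
python3 - <<'E'
from h import *
from cell import robot
import cv2,pickle
im=robot.read_camera("scene");cv2.imwrite("pics/s4.png",cv2.resize(im[170:320,190:420,::-1],None,fx=3.4,fy=3.4,interpolation=2))
E
```

```text
time: 7.2
tool_pos: [0.5484, 0.0163, 0.0302]
tool_rot: [-1.571, 0.003, -0.073]
contact_force: [-5.4, 0.6, 1.4]
opening: 0.0917
```

View pics/s4.png

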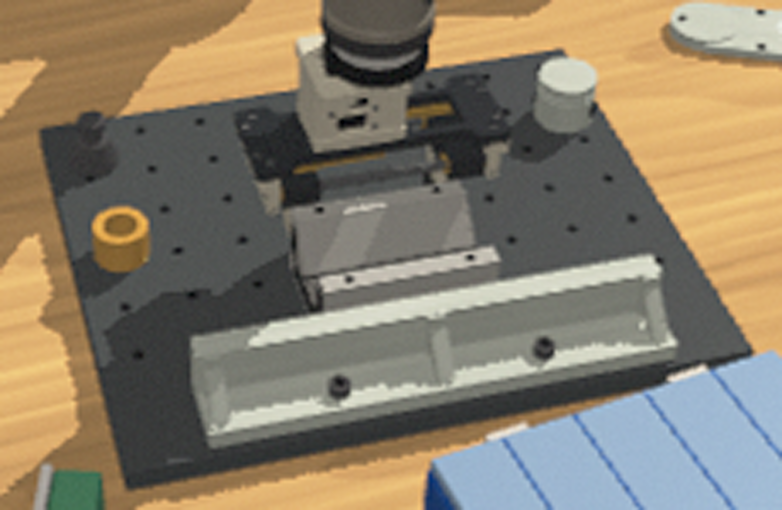

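```bash
for i in 1; do python3 -m crank '{"xyz":[[0.3,0,0],[0.3,0,0],[0.2,0,0],[0.2,0,0],[0,0,0]],"roll":[0,0,0,0,0]}'; done
python3 -m crank '{"xyz":[[0.2,0,0],[0,0,0]],"roll":[0,0]}'
python3 -m crank '{"xyz":[[0.2,0,0],[0,0,0]],"roll":[0,0]}'
```

```text
time: 7.75
tool_pos: [0.5578, 0.0156, 0.0301]
tool_rot: [-1.571, 0.004, -0.073]
contact_force: [-6.8, -0.1, 2.8]
opening: 0.0917
time: 7.95
tool_pos: [0.5597, 0.0155, 0.0301]
tool_rot: [-1.571, 0.004, -0.072]
contact_force: [-7.3, 0.9, 2.6]
opening: 0.0916
time: 8.15
tool_pos: [0.5597, 0.0155, 0.03]
tool_rot: [-1.57, 0.009, -0.073]
contact_force: [-14.1, 1.6, 7.5]
opening: 0.0919
```

```bash

python3 -m crank '{"xyz":[[0.2,0,0],[0,0,0]],"roll":[0,0]}'
python3 -m crank '{"xyz":[[0.2,0,0],[0,0,0],[0,0,0]],"roll":[0,0,0]}'
python3 - <<'E'
from h import *
from cell import robot
o=robot.observe();print(o["tool_pos"],o["tool_rot"],o["contact_force"],o["torque"])
im=robot.read_camera("scene");cv2.imwrite("pics/s5.png",cv2.resize(im[170:320,190:420,::-1],None,fx=3.4,fy=3.4,interpolation=2))
E
```

```text
time: 8.35
tool_pos: [0.5596, 0.0156, 0.0298]
tool_rot: [-1.57, 0.013, -0.073]
contact_force: [-21.2, 1.6, 11.3]
opening: 0.0917
time: 8.65
tool_pos: [0.5595, 0.0158, 0.0295]
tool_rot: [-1.57, 0.017, -0.074]
contact_force: [-26.4, 1.4, 14.5]
opening: 0.0916
[0.5595 0.0158 0.0295] [-1.5701  0.0174 -0.0737] [-26.3973   1.4267  14.4886] [-0.1047  3.4564 -0.7806]
```

View pics/s5.png

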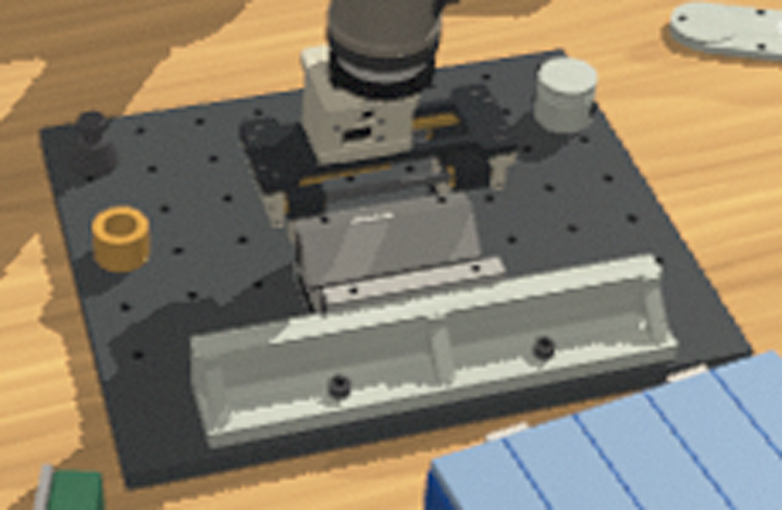

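```bash

python3 -m crank '{"xyz":[[-0.4,0,0],[-0.4,0,0],[-0.5,0,0],[-1,0,0],[-2,0,0],[0,-3,0],[0,-4,0],[0,-4,0],[0,-4,0],[-4,-3,0],[0,0,0],[0,0,0]],"roll":[0,0,0,0,0,0,0,0,0,0,0,0]}'
python3 - <<'E'
from h import *
from cell import robot
import pickle
im=robot.read_camera("scene");cv2.imwrite("pics/s6.png",cv2.resize(im[190:300,230:400,::-1],None,fx=4.6,fy=4.6,interpolation=2))
pickle.dump(robot.calibration("wrist"),open("w6.pkl","wb"))
im=robot.read_camera("wrist");cv2.imwrite("pics/w6.png",im[:,:,::-1])
E
```

```text
time: 9.9
tool_pos: [0.4847, 0.0209, 0.2113]
tool_rot: [-1.571, -0.003, -0.073]
contact_force: [-0.1, -0.7, 0.0]
opening: 0.0918
```

View pics/s6.png

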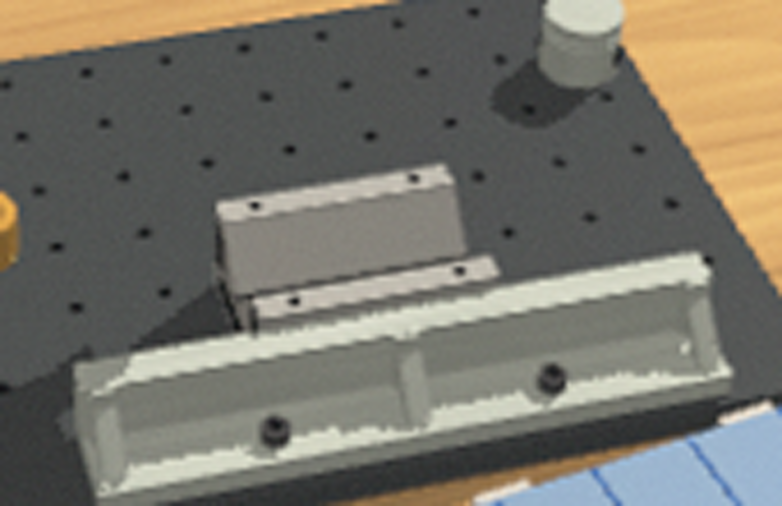

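View pics/w6.png

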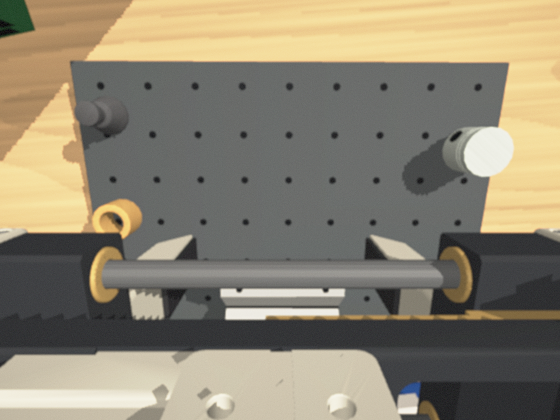

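```bash

python3 -m crank '{"xyz":[[-1,0,4],[-1,0,4],[-1,0,4],[-1,0,4],[-1,0,4],[-1,0,4],[-1,0,4],[-1,0,4],[-1,0,4],[0,0,0],[0,0,0]],"roll":[0,0,0,0,0,0,0,0,0,0,0]}'
python3 - <<'E'
from h import *
from cell import robot
im=robot.read_camera("top");cv2.imwrite("pics/t7f.png",im[:,:,::-1]);cv2.imwrite("pics/t7.png",cv2.resize(im[110:200,200:360,::-1],None,fx=5,fy=5,interpolation=2))
E
```

```text
time: 11.1
tool_pos: [0.4209, 0.3869, 0.2084]
tool_rot: [-1.573, 0.002, -0.071]
contact_force: [0.2, -0.1, 0.5]
opening: 0.0921
```

View pics/t7.png

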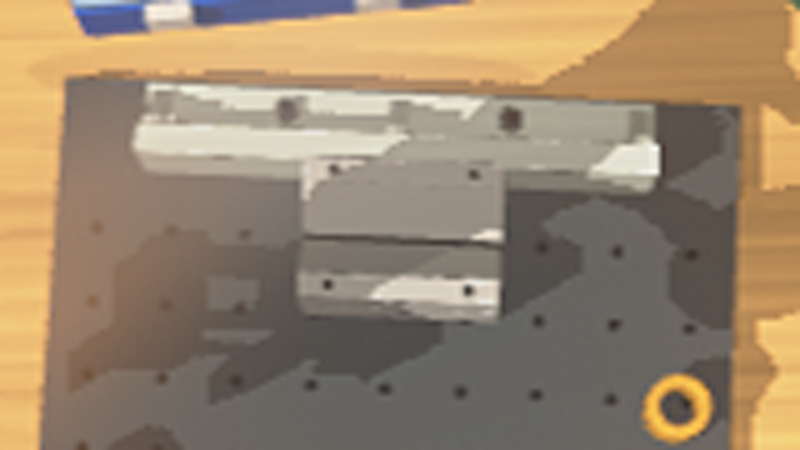

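View pics/t7f.png

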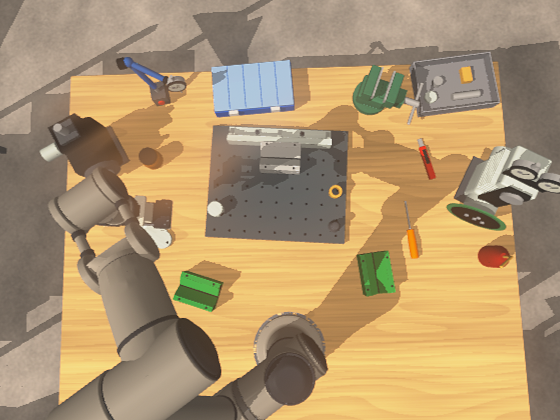

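```bash
python3 - <<'E'
from h import *
from cell import robot
c=robot.calibration("top");g=lambda l:np.array(l,float)/5+[200,110]-[.4,.4]
for n,l,z in (("far",[(302,158),(506,167)],.078),("near top",[(298,298),(500,309)],.078),("fence top",[(135,149),(660,177)],.07),("fence foot",[(145,172),(653,191)],.02)):
    P=unproj(c,g(l),z);v=P[0]-P[1];y=np.arctan2(-v[0],v[1]);print(n,P[:,:2].ravel(),y)
T=lambda xy,z,yaw=-.074:None
# predicted far edge of block if touching: compare fence line with block line at block y
cs=robot.calibration("scene");s=lambda l:np.array(l,float)/4.6+[230,190]-[.4,.4]
P=unproj(cs,s([(251,314),(500,272)]),.078);print("scene far?",P)
P=unproj(cs,s([(217,207),(447,164)]),.078);v=P[1]-P[0];print("scene near",P,np.arctan2(-v[0],v[1]))
F=unproj(cs,s([(80,362),(703,254)]),.07);v=F[1]-F[0];print("fence",F,np.arctan2(-v[0],v[1]))
E
```

```text
far [ 0.6648  0.075   0.6546 -0.0561] -0.07761636477285502
near top [ 0.5731  0.0794  0.5621 -0.0493] -0.08583294470690127
fence top [ 0.6767  0.1841  0.6471 -0.1554] -0.08701915758170088
fence foot [ 0.6755  0.1853  0.6514 -0.1566] -0.07044572852867872
scene far? [[ 0.6554 -0.0588  0.078 ]
 [ 0.6676  0.0749  0.078 ]]
scene near [[ 0.5725 -0.0481  0.078 ]
 [ 0.5793  0.0831  0.078 ]] -0.05241484466990964
fence [[ 0.6526 -0.1492  0.07  ]
 [ 0.6819  0.1873  0.07  ]] -0.086947721457586
```

```bash
python3 -c "
from cell import robot
print(robot.hand_in(), robot.observe()['time'])"
```

```text
the job is handed in; nothing more can be done
the job is handed in; nothing more can be done
```

I turned the grey V-block about 42° clockwise with both open fingertips on its near long side. I then pushed it straight up to the fence, backed off and handed in after about 11 s of robot time.

- **Contact with the fence:** the push force rose from 7 N to 26 N with no further travel. That means the block was stopped by the fence. Before that, it stayed clear of the fence until it was square.
- **Angle:** the block's edges measure -0.05 to -0.09 rad and the fence -0.07 to -0.09 rad. The jaw that pressed the block home stood at -0.073 rad and plate edge looked parallel to it in the wrist view. The individual edge readings scatter by about as much as the 0.045 rad allowed.
- **Gap:** the cameras did not settle this. They read 2 mm (top) and 5 mm (scene) between block and fence, and the limit is 4 mm. The calibration is good to about 2 mm and the edges were read by hand at about 3 mm per pixel. I relied on the force check instead.
- **Other things:** the bush, piston, jack, cutter and driver look unmoved in the last pictures. The arm partly hid the cover in the last top view and I did not check the jar closely, but the arm passed well above both.

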